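# Set up the try-on mirror on its leg

### The arm

A 6-joint arm with a two-finger parallel gripper is mounted at the origin on the work surface. World frame = base frame: x ahead of the robot, y to its left, z up, the work surface at z = 0. Lengths are in m, angles in degrees, forces in N, time in s.
With the tool pointing down it reaches from about 0.275 to 0.75 m from the base axis. Payload 10.2 kg.
Tool frame: the origin (TCP) lies where the fingers leave the gripper's body, on its centre line; the fingertips stand 73 mm ahead of it and the grasp point (between the pads) lies 54 mm ahead of it (r.tcp_to_tips is the distance from the TCP to the fingertips, in m); x points along the fingers, z is the direction in which the jaws open and shut, and the axes are right-handed (so a half turn about x gives the same grasp; the last joint's range is limited). The gripper opens to 85 mm and grips with 20 to 120 N. Pads are 22 mm wide; open, the fingers measure 114 mm over their backs; the gripper's body (76 mm by 85 mm) begins 54 mm behind the grasp point. The pads swing forward as they close: fully open they stand 13 mm farther back than shut.
Start: joints at [-86.597, 17.928, 85.812, -0, 76.261, -12.8], TCP at [0.146, -0.504, 0.304] pointing down, gripper open.
Joint ranges: [-168.41, 168.41], [-55.51, 124.54], [10.69, 146.95], [-70.63, 250.63], [1, 178], [-165.06, 165.06]. Speed limits (degrees/s): [136.94, 136.94, 172.46, 180, 180, 180].

### API

Orientations are given as a 3x3 rotation matrix whose columns are the frame's x, y, z axes.
In Python, from plant import r, claw, solver, viewer, workorder gives the robot as it stands. Calls block until the motion is done:
- r.move_ptp(position, orientation): joint-space move of the TCP to a pose.
- r.move_linear(position, rot=None, velocity=0.15, max_force=None): straight line of the TCP; rot=None keeps the orientation; velocity is the mean speed in m/s. With max_force (N) it stops when the force on the tool has changed by that much, and returns True; else False.
- r.set_joints(angles): joint-space move.
- claw.set_gripper(opening, newtons=None): finger opening in m; newtons is the grip in N (None keeps the last); returns when the fingers have stopped.
- r.pause(seconds).
- solver.inverse_kinematics(position, orientation): joint angles nearest the present ones, or None.
- viewer.capture(name): name is "scene" or "top" or "wrist"; returns (picture, depth): 400x640x3 uint8, red, green, blue; 400x640 float32, m along the optical axis (not along the pixel's ray), 0 where there is no reading.
- viewer.camera_info(name): a dict with "fx", "fy", "cx", "cy" (pixels), "pose" (4x4, takes a point from camera to world coordinates). Camera axes: x right, y down, z forward; pixel columns grow to the right and rows downward; lengths in m; the calibration is good to about 2 mm. The wrist camera is an equidistant fisheye: a pixel r from the principal point sees the ray r / f radians off the axis. A picture is of the moment at which its call begins: read the wrist's pose just before it. camera_info takes no time and is no camera call; for the wrist camera it gives the pose at the moment of the call.
A pose or a line that the arm cannot do raises r.MotionError and nothing moves.
- workorder.job_done(): hands the job in, once; it reports no verdict.
Readings, each from a call of its own:
- r.get_time(): time.
- r.get_joints(): joint angles.
- r.get_joint_velocities(): joint speeds.
- r.get_joint_torque(): joint torques, N m.
- r.get_position(): TCP position.
- r.get_orientation(): TCP orientation.
- r.get_wrist_force(): force on the tool from outside, world axes, zero at the start.
- r.get_ft_torque(): the same for the moment, N m.
- r.get_gripper_width(): finger opening in m.
Only numpy, scipy, OpenCV 4.12 (cv2) and the standard library are available. Lean on these libraries where they do the work, as an engineer would, in place of code of your own. Each camera call takes 0.05 s, during which the arm holds its last target. There are 200 camera calls.

### The job

The table mirror is parked in the bamboo rack with its leg folded. Swing the brass leg on its back out as far as it goes and stand the mirror up on it, wholly on the cork mat and square to it, with the glass looking away from you (the robot) and the leg on your side; set it down without dropping it, let go, and leave the sunglasses, bottle, bowl and stapler where they are.

Things in the scene. Friction and masses are not known exactly. Their poses are not given: they have to be found in the camera images.
- mirror_mid (a point): Centre (all three ways) of the table mirror: flat dark-wood frame 175 mm tall, 130 wide, 12 thick, about 0.4 kg, glass on one face, black board on the back. Its axes: x out of the glass, y along the bottom edge, z up to the top edge. Starts in the rack's sloped front slot, glass away from the robot, top leaning 0.436 rad (25 deg) away from the robot.
- mirror_left (a point): One end of the mirror's lower back edge: from mirror_mid -6 mm in the mirror's x, +65 in y, -87.5 in z. Standing on its open leg the mirror leans 0.31 rad (18 deg) to the leg's side, resting on this lower back edge and on the leg's foot, which meet the mat 75 mm apart.
- mirror_right (a point): The other end of the lower back edge: from mirror_mid -6 mm in the mirror's x, -65 in y, -87.5 in z.
- leg (a joint): Angle of the leg from the mirror's back, rad: 0 folded along the back, opens (foot away from the back) to a stop at 0.5585 (32 deg). A friction hinge, 0.04 N m, holds it where left. Starts 0 to 0.12 open. The leg is a brass bar 28 mm wide (mirror's y), 6 thick, its middle plane through the hinge axis; folded, a 4 mm gap lies under it.
- leg_hinge (a point): Middle of the leg's hinge axis, which runs along the mirror's y; axes as the mirror's. From mirror_mid -13 mm in the mirror's x, +37.5 in z: 7 mm off the back face, 50 mm below the top edge. The bracket is 42 mm wide and reaches 13 mm above the axis; above that the back is plain.
- leg_foot (a point): Centre line of the leg's foot, a black rubber roller 8 mm across, 34 mm long (mirror's y), 116 mm from the hinge axis along the leg. z of this point points along the leg from foot to hinge.
- rack: Slotted bamboo rack, fixed, 210 x 120 mm; +x away from the robot, origin on the slab 15 mm nearer than its middle. Two slotted rails 16 mm wide at y = -52 and +52 mm, joined by low bars, open between them. Sunglasses stand in upright slots at x = +51 and +93 mm, up to z = 62 mm.
- rack_slot (a point): Middle of the floor of the rack's front slot, where the mirror's bottom edge stands (rack x = -50, z = 32 mm). The slot slopes 25 deg; on the rails only it has a lip 14 mm high, 2.5 mm off the mirror's back, and a sloped rest on the glass side up to z = 92 mm. Draw the mirror out along its own z by over 14 mm.
- mat: Cork mat fixed on the slab, 150 mm (x) by 190 mm (y), 4 mm thick. Origin at the centre of its underside. Its +x side is the one away from the robot.
- shades_a: Folded sunglasses, black, 140 x 30 x 44 mm, in the rack's middle slot. Origin at the centre of the underside. Leave alone.
- shades_b: Folded sunglasses, brown, same size, in the rack's far slot. Leave alone.
- bottle: Stainless steel bottle, 68 mm across, 200 mm tall, standing. Origin at the centre of its underside. Leave alone.
- bowl: Empty white ceramic bowl, 124 mm across, 55 mm high. Origin at the centre of its underside. Leave alone.
- stapler: Red stapler, 130 mm long (x), 36 mm wide, about 55 mm high. Origin at the centre of its underside. Leave alone.
Mind the look-alikes: they are no part of the job. Of the things that look like the mat, the middle-sized one is meant.

How it is judged (in metres and radians):
On the way:
1. the leg is swung out to its stop (value of joint leg above 0.5 rad), for 0.2 s.
At the end, for the whole second after the job is handed in: Leg at its stop (over 0.50 rad); mirror at rest on the mat, leaning back on its leg (0.22 to 0.40 rad), lower edge and foot within the mat (2 mm over allowed), 5 mm at most above it, lower edge on the far half and foot on the robot's half, square to the mat within 0.26 rad (value of joint leg above 0.5 rad and angle between mirror_mid's own z axis and vertical between 0.22 and 0.4 rad and angle between the y axis of mirror_mid and the y axis of mat, either way round below 0.26 rad and x of mirror_left in the frame of mat between 0 and 0.077 m and x of mirror_right in the frame of mat between 0 and 0.077 m and y of mirror_left in the frame of mat between -0.097 and 0.097 m and y of mirror_right in the frame of mat between -0.097 and 0.097 m and x of leg_foot in the frame of mat between -0.077 and 0 m and z of each of mirror_left, mirror_right in the frame of mat below 0.009 m and z of leg_foot in the frame of mat below 0.013 m and linear speed of mirror below 0.02 m/s and angular speed of mirror below 0.1 rad/s); the robot touches nothing.
It fails at once if the mirror is dropped or falls (moves faster than 0.35 m/s while no finger holds it) (contact force between the fingers and mirror below 0.1 N and linear speed of mirror above 0.35 m/s).
It fails at once if a bystander is moved more than 30 mm (distance of any of shades_a, shades_b, bottle, bowl, stapler from where it was at the start of the episode above 0.03 m).
It also fails if it takes over 54 s, if anything falls off the work surface, if the arm or the gripper's body presses on something with over 40 N, if the wrist force passes 120 N, or if a joint passes its speed limit or range.

## Working session

There is one attempt and no reset: what is moved stays moved. The work goes in short steps, each a Python script; the robot and the scene stay as the last script left them, time stands still between calls to the robot, and variables do not carry over. Pictures are saved under pics/ and viewed, about 8 in all and at most 12, crops included, and the job is handed in when it is done.

```bash
ls; mkdir -p pics
python3 - <<'E'
from plant import r, viewer
import cv2, numpy as np
for n in ("scene","top"):
    p,d=viewer.capture(n); cv2.imwrite(f"pics/{n}0.png",p[:,:,::-1]); np.savez(f"pics/{n}0.npz",p=p,d=d,**{k:np.array(v) for k,v in viewer.camera_info(n).items()})
    i=viewer.camera_info(n); print(n,{k:np.round(v,3).tolist() for k,v in i.items() if not isinstance(v,str)}, (d==0).mean())
print(r.get_time())
E
```

```text
pics
scene {'fx': 508.466, 'fy': 508.466, 'cx': 318.928, 'cy': 204.584, 'pose': [[0.596, 0.502, -0.626, 1.365], [0.803, -0.373, 0.465, -0.555], [0.0, -0.78, -0.626, 0.957], [0.0, 0.0, 0.0, 1.0]]} 0.00395703125
top {'fx': 445.512, 'fy': 445.512, 'cx': 318.816, 'cy': 199.253, 'pose': [[0.003, -0.991, 0.134, 0.315], [-1.0, -0.006, -0.022, 0.082], [0.022, -0.134, -0.991, 1.477], [0.0, 0.0, 0.0, 1.0]]} 0.0040859375
0.1
```

View pics/scene0.png

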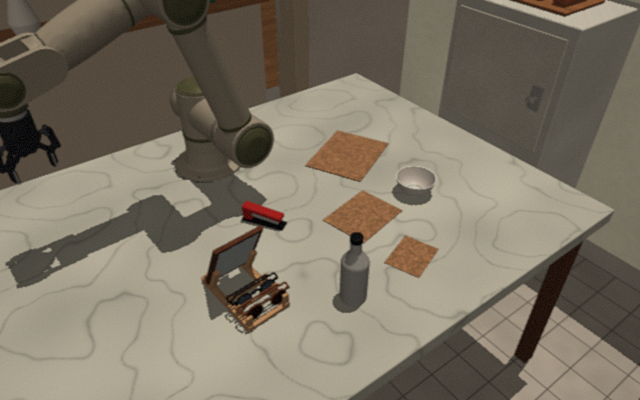

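View pics/top0.png

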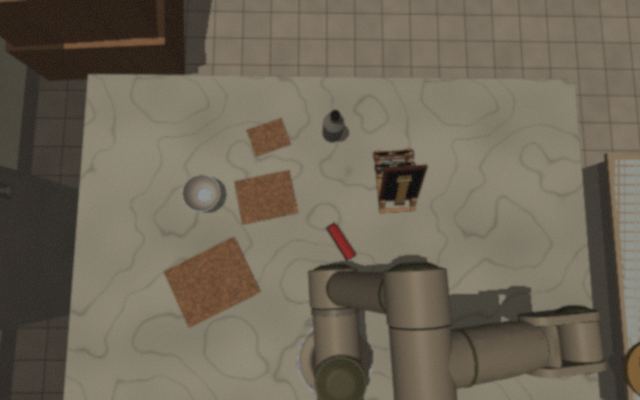

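The scene view shows the rack with the mirror at about (235,265), the stapler at (264,215), the bottle at (354,275) and the middle mat at (363,215). In the top view the middle mat is at (267,197), the mirror with its brass leg at (402,185), the stapler at (340,241), the bottle at (333,127) and the bowl at (204,194).

```bash
cat > h.py <<'E'
import numpy as np, cv2
def load(f):
    z=np.load(f); return {k:z[k] for k in z.files}
def cloud(v):
    H,W=v['d'].shape; u,w=np.meshgrid(np.arange(W),np.arange(H)); d=v['d']
    P=np.stack([(u-v['cx'])/v['fx']*d,(w-v['cy'])/v['fy']*d,d],-1)
    return P@v['pose'][:3,:3].T+v['pose'][:3,3]
def ray(v,px,z):
    px=np.atleast_2d(px).astype(float)
    D=np.c_[(px[:,0]-v['cx'])/v['fx'],(px[:,1]-v['cy'])/v['fy'],np.ones(len(px))]@v['pose'][:3,:3].T
    o=v['pose'][:3,3]; return o+D*((z-o[2])/D[:,2])[:,None]
E
python3 - <<'E'
from h import *
np.set_printoptions(precision=4,suppress=True)
for n in ("top","scene"):
    v=load(f"pics/{n}0.npz"); hsv=cv2.cvtColor(v['p'],cv2.COLOR_RGB2HSV); C=cloud(v)
    m=cv2.inRange(hsv,(3,80,60),(20,255,255))
    for c in cv2.findContours(m,cv2.RETR_EXTERNAL,cv2.CHAIN_APPROX_NONE)[0]:
        if cv2.contourArea(c)<500: continue
        q=ray(v,c[:,0],0.004)
        if abs(q[:,0].mean()-.45)>.3: continue
        rc=cv2.minAreaRect((q[:,:2]*1000).astype(np.float32)); print(n,'mat?',rc)
    # bystanders
    print('heights', np.median(C[...,2][(C[...,0]>.1)&(C[...,0]<.6)&(C[...,1]>.5)&(C[...,1]<.9)]))
    red=cv2.inRange(hsv,(0,150,80),(4,255,255))|cv2.inRange(hsv,(172,150,80),(180,255,255))
    q=C[(red>0)&(C[...,2]>.02)]; q=q[np.linalg.norm(q[:,:2]-[.4,.05],axis=1)<.15]; 
    if len(q): print(n,'stapler',q.min(0),q.max(0))
    # mirror: points
    if n=="top":
        sub=C[150:215,370:430]; pc=sub.reshape(-1,3); pc=pc[(pc[:,2]>.05)&(pc[:,2]<.3)]
        rng=np.random.default_rng(0); best=None
        for _ in range(800):
            a,b,c=pc[rng.choice(len(pc),3,False)]; nn=np.cross(b-a,c-a); L=np.linalg.norm(nn)
            if L<1e-6: continue
            nn/=L; k=np.abs((pc-a)@nn)<.004
            if best is None or k.sum()>best.sum(): best=k
        q=pc[best]; c=q.mean(0); nn=np.linalg.svd(q-c)[2][2]; nn*=np.sign(nn[2]) 
        print('plane',len(pc),len(q),c,nn,'tilt',np.degrees(np.arcsin(nn[2])),'yaw',np.degrees(np.arctan2(-nn[1],-nn[0])))
        print(q.min(0),q.max(0))
        cv2.imwrite('pics/crop1.png',cv2.resize(v['p'][140:260,320:440,::-1],None,fx=5,fy=5,interpolation=cv2.INTER_CUBIC))
E
```

```text
top mat? ((245.47706604003906, 396.5152893066406), (199.48558044433594, 254.36380004882812), 26.513019561767578)
top mat? ((522.86474609375, 227.3546142578125), (148.32867431640625, 188.75238037109375), 12.028485298156738)
top mat? ((728.0305786132812, 222.314453125), (98.24185180664062, 126.27275085449219), 19.688026428222656)
heights -0.0015675752051673708
top stapler [ 0.3155 -0.0588  0.0329] [0.4297 0.0821 1.4771]
plane 1689 1016 [ 0.5542 -0.2021  0.132 ] [-0.9012 -0.0702  0.4278] tilt 25.325809723144665 yaw 4.457350458910679
[ 0.5104 -0.27    0.0501] [ 0.5927 -0.137   0.1981]
scene mat? ((572.05224609375, -182.95835876464844), (225.0640869140625, 157.58477783203125), 4.455387115478516)
scene mat? ((731.5669555664062, 222.53262329101562), (100.23096466064453, 127.64610290527344), 19.993186950683594)
scene mat? ((525.3115844726562, 227.39613342285156), (150.34222412109375, 188.6769256591797), 12.17076587677002)
scene mat? ((246.48904418945312, 398.48492431640625), (201.70965576171875, 257.8595886230469), 26.76525115966797)
heights 0.00041599107793466317
scene stapler [ 0.3224 -0.0623  0.0321] [0.4344 0.0196 0.0568]
```

View pics/crop1.png

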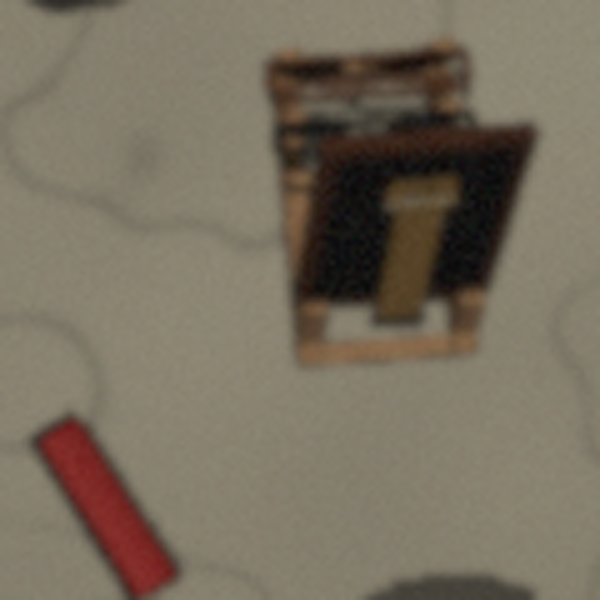

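Middle mat is centred at about (0.523, 0.227) with yaw 12°. The mirror's back plane is 25.3° off vertical with yaw about 4.5°. Next I refine the mirror and check reachability.

```bash
cat >> h.py <<'E'
from scipy.spatial.transform import Rotation as Rt
def axes(yaw,tilt):   # mirror axes; tilt>0: top leans away from robot
    return (Rt.from_euler('z',yaw)*Rt.from_euler('y',tilt)).as_matrix()
def leg_pose(M,mid,th,s,off,phi,sgn=1):
    """tool pose gripping leg at s from hinge, tips-direction phi (rad) off leg normal; off = TCP distance from leg mid plane point"""
    h=mid+M@[-.013,0,.0375]
    L=M@Rt.from_euler('y',th).as_matrix()      # +th takes -z towards -x
    x=L@[np.cos(phi),0,-np.sin(phi)]; z=sgn*L[:,1]; R=np.c_[x,np.cross(z,x),z]
    return h-s*L[:,2]-off*x,R
E
python3 - <<'E'
from h import *
from plant import r,solver
np.set_printoptions(precision=4,suppress=True)
print(r.tcp_to_tips, r.get_orientation().tolist() if hasattr(r.get_orientation(),'tolist') else r.get_orientation())
v=load("pics/top0.npz"); hsv=cv2.cvtColor(v['p'],cv2.COLOR_RGB2HSV); C=cloud(v)
n=np.array([-.9012,-.0702,.4278]); c0=np.array([.5542,-.2021,.132])
yaw=np.arctan2(-n[1],-n[0]); M=axes(yaw,np.radians(25))
# black board: cast rays onto back plane
win=np.zeros(v['d'].shape,np.uint8); win[155:215,370:432]=1
m=((hsv[...,2]<45)&(win>0)).astype(np.uint8); k,lab,st,_=cv2.connectedComponentsWithStats(m); i=1+st[1:,4].argmax(); print(st[i])
ys,xs=np.nonzero(lab==i)
P=C[ys,xs]; P=P[np.abs((P-c0)@n)<.012]; c=np.median(P,0)
for _ in range(3):
    d=(P-c)@n; Q=P[np.abs(d-np.median(d))<.006]; c=Q.mean(0); n=np.linalg.svd(Q-c)[2][2]; n*=np.sign(n[2])
yaw=np.arctan2(-n[1],-n[0]); print('board plane',c,n,np.degrees(yaw),np.degrees(np.arcsin(n[2])),((Q-c)@n).std(),len(Q))
M=axes(yaw,np.radians(25))
D=np.c_[(xs-v['cx'])/v['fx'],(ys-v['cy'])/v['fy'],np.ones(len(xs))]@v['pose'][:3,:3].T; o=v['pose'][:3,3]
X=o+D*(((c-o)@n)/(D@n))[:,None]; A=(X-c)@M[:,1:]; print('board extents y,z pct',np.percentile(A,[1,99],axis=0),'minrect',cv2.minAreaRect((A*1000).astype(np.float32)))
bm=(cv2.inRange(hsv,(14,60,60),(30,255,255))>0)&(win>0); ys2,xs2=np.nonzero(bm); B=(C[ys2,xs2]-c)
keep=(np.abs(B@n)<.05); B=B[keep]; Bl=B@M; print('brass n',len(Bl),np.median(Bl,0)); 
kk=(np.abs(Bl[:,1]-np.median(Bl[:,1]))<.012)&(Bl[:,0]<-.002); pf=np.polyfit(Bl[kk,2],-Bl[kk,0],1); print('leg off vs z',pf,'angle',-np.degrees(np.arctan(pf[0])),'y',np.median(Bl[kk,1]),Bl[kk,2].min(),Bl[kk,2].max())
yc=cv2.minAreaRect((A*1000).astype(np.float32))[0][0]/1000
b=c+M[:,1]*yc; b=b+M[:,2]*((.032+.0875*np.cos(.436)+.006*np.sin(.436))-b[2])/M[2,2]; mid=b+.006*M[:,0]; print('mid',mid,yaw)
for phi in (0,20,40):
  for sgn in (1,-1):
    out=[]
    for th in (0,5,10,20,32,34):
        for off in (.069,.15):
            p,R=leg_pose(M,mid,np.radians(th),.085,off,np.radians(phi),sgn); q=solver.inverse_kinematics(p,R); out.append(None if q is None else np.round(q).tolist())
    print(phi,sgn,out)
E
```

```text
0.0726 [[-5.4571978940456716e-05, 0.9602718653104477, 0.27906619593761695], [0.0011025751214298871, 0.27906608450591847, -0.9602712662610691], [-0.9999993906748147, 0.0002552875415533587, -0.0010740010569869915]]
[380 168  45  32 803]
board plane [ 0.5502 -0.2021  0.1239] [-0.904  -0.0707  0.4216] 4.474688659210588 24.936605617000634 0.0016117509813698041 799
board extents y,z pct [[-0.0599 -0.087 ]
 [ 0.0572  0.071 ]] minrect ((-1.1961822509765625, -7.922935485839844), (164.3798370361328, 120.42871856689453), 89.40666961669922)
brass n 672 [-0.0118 -0.0029 -0.0854]
leg off vs z [-0.0619  0.0108] angle 3.540137802425384 y -0.002589989184717436 -0.14699681092479186 0.045447479516773526
mid [ 0.551  -0.2032  0.1113] 0.07809805010487525
0 1 [[-56.0, 34.0, 125.0, 109.0, 56.0, 112.0], [-68.0, 25.0, 134.0, 97.0, 60.0, 114.0], [-55.0, 30.0, 125.0, 104.0, 51.0, 118.0], [-67.0, 20.0, 132.0, 91.0, 55.0, 122.0], [-55.0, 27.0, 124.0, 98.0, 45.0, 126.0], [-65.0, 16.0, 131.0, 84.0, 50.0, 132.0], [-52.0, 22.0, 121.0, 79.0, 37.0, 147.0], [-61.0, 9.0, 126.0, 66.0, 45.0, 156.0], None, None, None, None
[... 1658 characters left out ...]
0, 53.0, -134.0], [-37.0, 20.0, 94.0, 4.0, 63.0, -133.0], [-34.0, 29.0, 90.0, -5.0, 66.0, -126.0], [-33.0, 25.0, 83.0, -4.0, 77.0, -127.0], [-33.0, 30.0, 89.0, -6.0, 68.0, -125.0], [-33.0, 26.0, 82.0, -6.0, 79.0, -126.0]]
40 -1 [[-42.0, 25.0, 108.0, 33.0, 34.0, 18.0], [-45.0, 15.0, 109.0, 28.0, 43.0, 22.0], [-41.0, 25.0, 105.0, 23.0, 38.0, 28.0], [-43.0, 15.0, 105.0, 20.0, 48.0, 30.0], [-39.0, 25.0, 103.0, 15.0, 42.0, 36.0], [-41.0, 16.0, 101.0, 14.0, 52.0, 37.0], [-37.0, 26.0, 97.0, 4.0, 53.0, 46.0], [-37.0, 20.0, 94.0, 4.0, 63.0, 47.0], [-34.0, 29.0, 90.0, -5.0, 66.0, 54.0], [-33.0, 25.0, 83.0, -4.0, 77.0, 53.0], [-33.0, 30.0, 89.0, -6.0, 68.0, 55.0], [-33.0, 26.0, 82.0, -6.0, 79.0, 54.0]]
```

Leg starts about 3.5° open. I move to a standoff in front of it and look with the wrist camera.

```bash
cat >> h.py <<'E'
MID=np.array([.551,-.2032,.1113]); YAW=.0781; M0=axes(YAW,.436)
MAT=np.array([.524,.2274,.004]); MYAW=np.radians(12.1)
def snap(name,f):
    from plant import viewer
    i=viewer.camera_info(name); p,d=viewer.capture(name)
    cv2.imwrite(f"pics/{f}.png",p[:,:,::-1]); np.savez(f"pics/{f}.npz",p=p,d=d,**{k:np.array(x) for k,x in i.items()})
E
python3 - <<'E'
from h import *
from plant import r,claw,viewer
claw.set_gripper(.05,20)
p,R=leg_pose(M0,MID,np.radians(3.5),.085,.15,np.radians(20),-1)
r.move_ptp(p,R)
snap("wrist","w1"); print(r.get_time(),r.get_wrist_force(),r.get_gripper_width(),np.round(viewer.camera_info("wrist")['pose'],3),viewer.camera_info("wrist")['fx'])
E
```

```text
2.1917 [-0.15652834 -0.4601616  -0.45448574] 0.049927643142619674 [[ 0.078 -0.905  0.419  0.424]
 [-0.997 -0.071  0.033 -0.213]
 [ 0.    -0.42  -0.908  0.29 ]
 [ 0.     0.     0.     1.   ]] 309.70691628693146
```

View pics/w1.png

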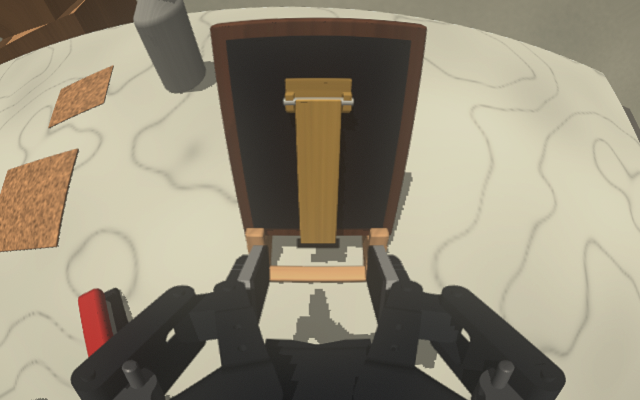

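The wrist view shows the leg at columns 296–342, foot at (319,243), centred between the fingertips (about 262 and 378). Lateral alignment is good, so I approach, grip and swing the leg.

Run:
```python
from h import *
from plant import r,claw
th0=np.radians(3.5); phi=np.radians(20)
p,R=leg_pose(M0,MID,th0,.085,.067,phi,-1)
print('hit',r.move_linear(p,velocity=.06,max_force=4),np.linalg.norm(np.array(r.get_position())-p))
claw.set_gripper(.0,20); print('w',r.get_gripper_width(),r.get_wrist_force(),r.get_time())
snap("wrist","w2")
if .024<r.get_gripper_width()<.032:
    f0=np.array(r.get_wrist_force())
    for th in np.arange(8,35.1,3):
        p,R=leg_pose(M0,MID,np.radians(th),.085,.067,phi,-1)
        hit=r.move_linear(p,rot=R,velocity=.04,max_force=8)
        print(th,hit,np.round(np.array(r.get_wrist_force())-f0,2),round(r.get_gripper_width(),4))
        if hit: break
    snap("wrist","w3"); print(r.get_time())
```

```text
hit False 0.00026410043241856566
w 0.026780232431318204 [-1.30596457 -0.5849546   0.52834732] 4.0417
8.0 False [ 1.98 -1.99  1.4 ] 0.027
11.0 False [ 1.88 -2.13  1.42] 0.0272
14.0 False [ 0.99 -0.86  0.07] 0.027
17.0 False [ 1.01 -2.54 -0.68] 0.0272
20.0 False [ 0.9  -0.82 -1.39] 0.0271
23.0 False [ 0.17 -0.37 -2.79] 0.0275
26.0 False [ 0.06 -1.36 -2.24] 0.0269
29.0 False [ 0.06 -0.3  -2.24] 0.0271
32.0 False [ 0.94 -1.96 -2.78] 0.0275
35.0 True [ 4.73  0.77 -6.11] 0.0271
6.8083
```

Grip width of 27 mm fits the leg, and force rises only past 32°, which is the stop. I release, back off and check.

Run:
```python
from h import *
from plant import r,claw
claw.set_gripper(.055); 
R=np.array(r.get_orientation()); p=np.array(r.get_position())
print(r.get_wrist_force())
r.move_linear(p-R[:,0]*.12,velocity=.12)
snap("wrist","w4"); snap("top","top1"); snap("scene","scene1"); print(r.get_time())
a=cv2.imread("pics/w4.png"); b=cv2.imread("pics/scene1.png")[200:350,160:320]; b=cv2.resize(b,(427,400),interpolation=cv2.INTER_CUBIC)
cv2.imwrite("pics/v4.png",cv2.resize(np.hstack([a,b]),(800,300)))
```

```text
[-0.66526445 -0.63627569 -0.22380297]
8.4917
```

View pics/v4.png

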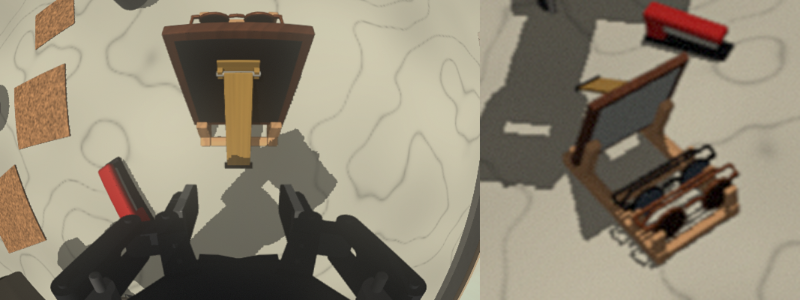

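```bash
cat >> h.py <<'E'
def fish(v):
    H,W=v['d'].shape; u,w=np.meshgrid(np.arange(W),np.arange(H)); a=(u-v['cx'])/v['fx']; b=(w-v['cy'])/v['fy']; t=np.hypot(a,b)+1e-9
    D=np.stack([a/t*np.tan(t),b/t*np.tan(t),np.ones_like(t)],-1)
    return (D*v['d'][...,None])@v['pose'][:3,:3].T+v['pose'][:3,3]
def top_pose(M,mid,sgn,a=.041):
    """tool above the mirror's top edge, TCP a above it, jaws along mirror x"""
    x=-M[:,2]; z=sgn*M[:,0]; return mid+M[:,2]*(.0875+a),np.c_[x,np.cross(z,x),z]
MP=axes(MYAW,-.316); EDGE=MAT+np.array([np.cos(MYAW),np.sin(MYAW),0])*.0375; MIDP=EDGE+MP@[.006,0,.0875]
E
python3 - <<'E'
from h import *
from plant import r,solver
np.set_printoptions(precision=4,suppress=True)
v=load("pics/w4.npz"); hsv=cv2.cvtColor(v['p'],cv2.COLOR_RGB2HSV); C=fish(v)
win=np.zeros(v['d'].shape,bool); win[25:235,205:430]=1
dark=(hsv[...,2]<50)&win&(v['d']>0); P=C[dark]; c=np.median(P,0); n=-M0[:,0]
for _ in range(4):
    d=(P-c)@n; Q=P[np.abs(d-np.median(d))<.005]; c=Q.mean(0); n=np.linalg.svd(Q-c)[2][2]; n*=np.sign(n[2])
print('board',len(Q),c,n,'yaw',np.degrees(np.arctan2(-n[1],-n[0])),'tilt',np.degrees(np.arcsin(n[2])),'off vs MID',(c-MID)@n)
L=(Q-MID)@M0; print('board y,z pct',np.percentile(L[:,1],[.5,99.5]),np.percentile(L[:,2],[.5,99.5]))
# frame: any point near back plane
W=C[win&(v['d']>0)]; k=np.abs((W-c)@n)<.003; L=(W[k]-MID)@M0; k=L[:,2]>-.03; print('frame y,z',np.percentile(L[k,1],[.3,99.7]),np.percentile(L[:,2],[99.8]))
br=(cv2.inRange(hsv,(14,80,60),(30,255,255))>0)&win; L=(C[br]-MID)@M0; k=(L[:,0]<-.02)&(L[:,0]>-.1); L=L[k]; pf=np.polyfit(L[:,2],L[:,0],1); print('leg',len(L),np.degrees(np.arctan(pf[0])),L.min(0),L.max(0))
M1=axes(np.radians(9),0)
P=[(top_pose(M0,MID,s,a)) for s in (1,-1) for a in (.041,.12)]
for s in (1,-1):
    for nm,MM,mm,a in [('pre',M0,MID,.12),('grasp',M0,MID,.041),('lift',M0,MID+M0[:,2]*.07,.041),('up',M1,np.array([.54,-.12,.23]),.041),('mid',M1,np.array([.54,.05,.23]),.041),('over',MP,MIDP+[0,0,.06],.041),('place',MP,MIDP,.041),('ret',MP,MIDP+MP[:,2]*.12,.041)]:
        p,R=top_pose(MM,mm,s,a); q=solver.inverse_kinematics(p,R); print(s,nm,p,None if q is None else np.round(q))
E
```

```text
board 5662 [ 0.566  -0.2034  0.1527] [-0.888  -0.0689  0.4547] yaw 4.437851206603143 tilt 27.04252639076185 off vs MID 0.005464203245309148
board y,z pct [-0.0427  0.0435] [-0.0505  0.0777]
frame y,z [-0.0628  0.0653] [0.089]
leg 4141 2.4047479357308257 [-0.0768 -0.0581 -0.1353] [-0.02    0.0592  0.0321]
1 pre [ 0.6384 -0.1964  0.2994] [-24.  49.  39. -13. 114. -31.]
1 grasp [ 0.6051 -0.199   0.2278] [-25.  46.  55. -12. 101. -30.]
1 lift [ 0.6346 -0.1967  0.2912] [-24.  49.  41. -13. 112. -31.]
1 up [ 0.54   -0.12    0.3585] [-25.  20.  75.  -0.  85. -34.]
1 mid [0.54   0.05   0.3585] [ -7.  18.  77.  -0.  85. -16.]
1 over [0.5006 0.2224 0.2712] [12. 16. 95.  0. 51. -1.]
1 place [0.5006 0.2224 0.2112] [12. 20. 99.  0. 43. -1.]
1 ret [0.4641 0.2146 0.3252] [12.  9. 96.  0. 58. -1.]
-1 pre [ 0.6384 -0.1964  0.2994] [-24.  49.  39. -13. 114. 149.]
-1 grasp [ 0.6051 -0.199   0.2278] [-25.  46.  55. -12. 101. 150.]
-1 lift [ 0.6346 -0.1967  0.2912] [-24.  49.  41. -13. 112. 149.]
-1 up [ 0.54   -0.12    0.3585] [-25.  20.  75.   0.  85. 146.]
-1 mid [0.54   0.05   0.3585] [ -7.  18.  77.   0.  85. 164.]
-1 over [0.5006 0.2224 0.2712] None
-1 place [0.5006 0.2224 0.2112] None
-1 ret [0.4641 0.2146 0.3252] None
```

Run:
```python
from h import *
from plant import r,claw
np.set_printoptions(precision=4,suppress=True)
v=load("pics/w4.npz"); hsv=cv2.cvtColor(v['p'],cv2.COLOR_RGB2HSV); L=(fish(v)-MID)@M0
k=(cv2.inRange(hsv,(14,80,60),(30,255,255))>0)&(abs(L[...,1])<.013)&(L[...,0]<-.025)&(L[...,0]>-.1)&(L[...,2]<.02)&(L[...,2]>-.07); q=L[k]; pf=np.polyfit(q[:,2],q[:,0],1); print('leg deg',len(q),np.degrees(np.arctan(pf[0])),q.min(0),q.max(0))
claw.set_gripper(.05,20)
p=np.array(r.get_position()); r.move_linear([p[0],p[1],.36],velocity=.2)
r.move_ptp(*top_pose(M0,MID,1,.15))
snap("wrist","w5")
p,R=top_pose(M0,MID,1,.041); print('hit',r.move_linear(p,velocity=.08,max_force=5),np.linalg.norm(np.array(r.get_position())-p))
claw.set_gripper(.0,60); print('w',r.get_gripper_width(),r.get_wrist_force(),r.get_time())
```

```text
leg deg 2806 33.76412050058263 [-0.0768 -0.0126 -0.055 ] [-0.0252  0.013   0.02  ]
hit False 0.00041681313942131735
w 0.011568845905976684 [ 3.6687 -0.0293 -0.118 ] 12.3917
```

View pics/w5.png

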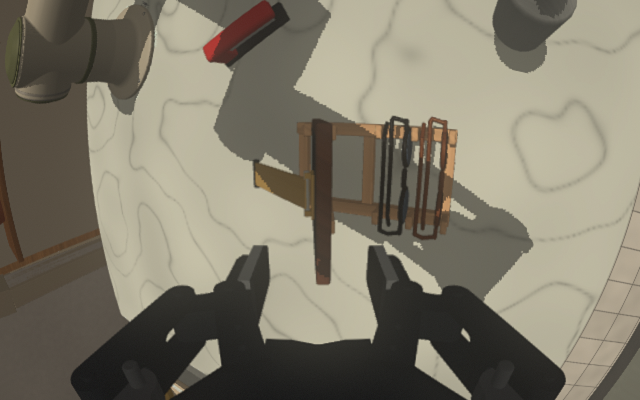

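The view shows the mirror edge-on (column 322) centred between the fingers, leg out to (258,175). Width 11.6 mm means it is gripped, and the leg measures about 32–34°. I lift it and carry it over the mat.

Run:
```python
from h import *
from plant import r,claw
f0=np.array(r.get_wrist_force())
p,R=top_pose(M0,MID+M0[:,2]*.07,1); print(r.move_linear(p,velocity=.07,max_force=20),np.array(r.get_wrist_force())-f0)
M1=axes(np.radians(6),0)
for MM,m in [(M1,[.54,-.12,.23]),(M1,[.54,.05,.23])]:
    p,R=top_pose(MM,np.array(m),1); r.move_linear(p,rot=R,velocity=.12)
p,R=top_pose(MP,MIDP+[0,0,.06],1); r.move_linear(p,rot=R,velocity=.12)
print(r.get_gripper_width(),r.get_wrist_force(),r.get_time())
r.pause(.2)
snap("wrist","w6"); snap("scene","scene2"); snap("top","top2")
a=cv2.imread("pics/w6.png"); b=cv2.resize(cv2.imread("pics/scene2.png")[120:300,280:460],(400,400),interpolation=cv2.INTER_CUBIC)
cv2.imwrite("pics/v6.png",cv2.resize(np.hstack([a,b]),(800,308)))
```

```text
False [-4.82551799 -0.09468061 -4.71815537]
0.010756085516735802 [ 0.59994818 -0.53824788 -4.69718798] 18.2083
```

View pics/v6.png

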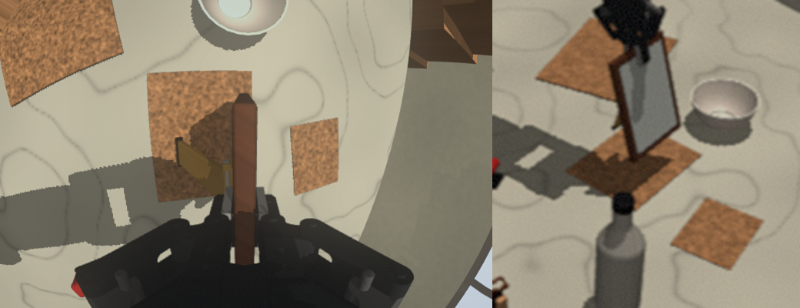

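Run:
```python
from h import *
np.set_printoptions(precision=4,suppress=True)
v=load("pics/scene2.npz"); C=cloud(v); mid=MIDP+[0,0,.06]; L=(C-mid)@MP
k=(abs(L[...,0]-.006)<.02)&(abs(L[...,1])<.07)&(abs(L[...,2])<.095); P=L[k]
k2=(P[:,2]<.05)&(abs(P[:,1])<.05)&(P[:,2]>-.07); Q=P[k2]; Q=Q[abs(Q[:,0]-np.median(Q[:,0]))<.008]
A=np.c_[Q[:,1:],np.ones(len(Q))]; s=np.linalg.lstsq(A,Q[:,0],rcond=None)[0]; print('front: x=%.4f y %+.4f z %+.4f'%tuple(s),len(P),len(Q))
print('extents',np.percentile(P,[.5,99.5],axis=0))
```

```text
front: x=0.0050 y +0.0047 z +0.0052 2088 990
extents [[-0.0079 -0.0681 -0.085 ]
 [ 0.0195  0.0632  0.0924]]
```

Mirror in the grip matches the planned pose within 0.3° and 3 mm. I lower it with a force guard, then release.

Run:
```python
from h import *
from plant import r,claw
p,R=top_pose(MP,MIDP+[0,0,.012],1); r.move_linear(p,velocity=.06)
p2,_=top_pose(MP,MIDP-[0,0,.006],1); f0=np.array(r.get_wrist_force())
print('hit',r.move_linear(p2,velocity=.015,max_force=3),'height above plan',np.array(r.get_position())[2]-p2[2]-.006,np.array(r.get_wrist_force())-f0,r.get_ft_torque())
snap("scene","scene3"); snap("wrist","w7")
v=load("pics/scene3.npz"); L=(cloud(v)-MIDP)@MP; k=(abs(L[...,0]-.006)<.02)&(abs(L[...,1])<.05)&(L[...,2]<.05)&(L[...,2]>-.07); Q=L[k]; Q=Q[abs(Q[:,0]-np.median(Q[:,0]))<.008]
print(np.linalg.lstsq(np.c_[Q[:,1:],np.ones(len(Q))],Q[:,0],rcond=None)[0],r.get_time())
a=cv2.imread("pics/w7.png"); b=cv2.resize(cv2.imread("pics/scene3.png")[130:290,300:460],(400,400),interpolation=cv2.INTER_CUBIC)
cv2.imwrite("pics/v7.png",cv2.resize(np.hstack([a,b]),(800,308)))
```

```text
hit True height above plan 6.20908699046404e-05 [-2.50959275 -0.86344326  9.00496961] [ 0.02109402  0.2012105  -0.00052954]
[-0.00278893  0.00698412  0.00500684] 20.4083
```

View pics/v7.png

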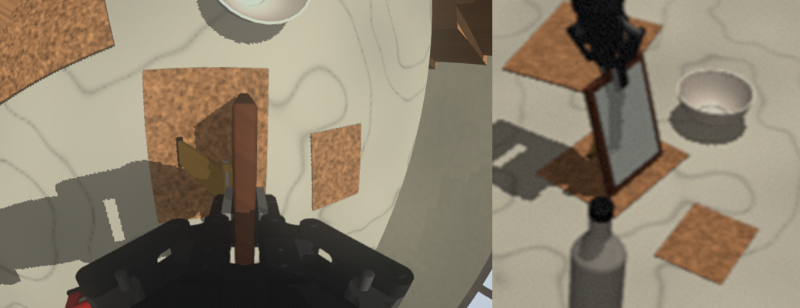

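Contact came at the planned height with the mirror on the mat. I release, retreat along the mirror's own z, and check.

Run:
```python
from h import *
from plant import r,claw
np.set_printoptions(precision=4,suppress=True)
claw.set_gripper(.012,20); r.pause(.2); claw.set_gripper(.05); r.pause(.3)
p=np.array(r.get_position()); print(r.move_linear(p+MP[:,2]*.15,velocity=.08,max_force=6))
snap("wrist","w8")
p=np.array(r.get_position()); r.move_linear(p+[-.06,-.15,.08],velocity=.2)
snap("scene","scene4"); snap("top","top4"); print(r.get_time(),r.get_wrist_force())
v=load("pics/scene4.npz"); L=(cloud(v)-MIDP)@MP; k=(abs(L[...,0]-.006)<.03)&(abs(L[...,1])<.055)&(L[...,2]<.06)&(L[...,2]>-.07); Q=L[k]; Q=Q[abs(Q[:,0]-np.median(Q[:,0]))<.01]
s=np.linalg.lstsq(np.c_[Q[:,1:],np.ones(len(Q))],Q[:,0],rcond=None)[0]; print('front fit (planned frame)',s,'lean',.316-s[1])
k=(abs(L[...,0]-.006)<.012); P=L[k&(abs(L[...,1])<.08)&(abs(L[...,2])<.1)]; print(np.percentile(P,[.5,99.5],axis=0))
# bystander shift: depth/colour change far from mirror & arm
a=cv2.imread("pics/scene4.png")[100:340,180:480]; b=cv2.imread("pics/top4.png")[90:250,170:440]
b=cv2.resize(b,(405,240)); cv2.imwrite("pics/v8.png",cv2.resize(np.hstack([a,b]),(800,272),interpolation=cv2.INTER_CUBIC))
t=load("pics/top4.npz"); h4=cv2.cvtColor(t['p'],cv2.COLOR_RGB2HSV); T=cloud(t); t0=load("pics/top0.npz"); h0=cv2.cvtColor(t0['p'],cv2.COLOR_RGB2HSV)
for nm,h,o in(('before',h0,t0),('after',h4,t)):
    m=cv2.inRange(h,(0,150,80),(4,255,255))|cv2.inRange(h,(172,150,80),(180,255,255)); ys,xs=np.nonzero(m[215:270,320:365]); print(nm,'stapler px',xs.mean()+320,ys.mean()+215,len(xs))
```

```text
False
24.8 [-0.3191 -0.4909  0.5539]
front fit (planned frame) [0.0003 0.0025 0.0048] lean 0.3135395964524447
[[-0.0054 -0.0677 -0.097 ]
 [ 0.0172  0.0718  0.0892]]
before stapler px 340.780487804878 241.1189024390244 328
after stapler px nan nan 0<stdin>:17: RuntimeWarning: Mean of empty slice.
  ret = ret.dtype.type(ret / rcount)
```

View pics/v8.png

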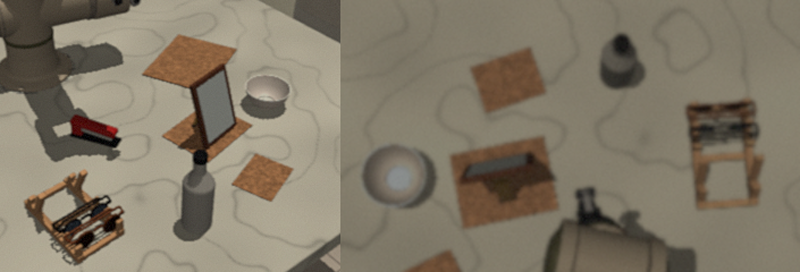

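View pics/w8.png

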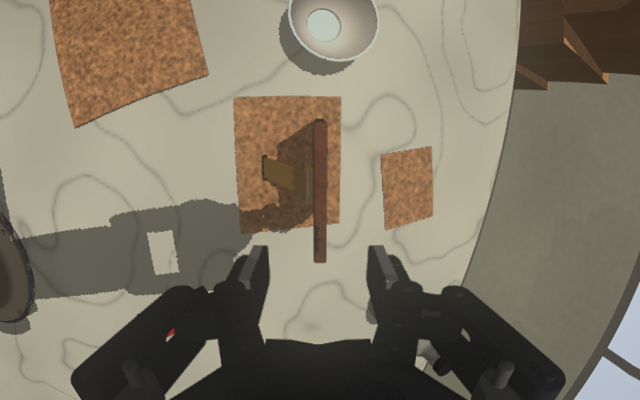

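The mirror stands on its open leg on the mat, with a fitted lean of 0.314 rad and its face square to the mat within 0.1°. In the scene view the stapler is at its old pixel (264,215), and the bottle, bowl and sunglasses look unmoved.

```bash
python3 -c "
from plant import workorder,r
print(r.get_joint_velocities(),r.get_time()); print(workorder.job_done())"
```

```text
[ 0.10381367  0.01840841 -0.12320436 -0.06569073  0.11867111 -0.01199734] 24.8
the job is handed in; nothing more can be done
None
```

The mirror is standing on its open leg on the middle cork mat, glass away from the robot and leg on the robot's side. I handed the job in at 24.8 s of the 54 s allowed; it reports no verdict.

**What I did:** I gripped the leg with its edge 27 mm between the pads and swung it until the force rose past about 32°, which is its stop. Then I pinched the mirror by its top edge, drew it out along the rack's slope, and carried it to the mat. I lowered it with a force guard and contact came within 0.1 mm of the planned height. I let go and backed off; the guarded retreat along the mirror met nothing.

**Last checks:**
- **Lean:** 0.314 rad, where 0.31 is expected for a fully open leg.
- **Square to the mat:** within about 0.1° of the planned heading, which was my 12.1° estimate of the mat's own angle.
- **Position:** within a few millimetres of the middle of the mat, with the lower edge about 37 mm beyond its centre line.

**Where checks disagreed or fell short:**
- The leg measured 33.8° from the wrist camera, slightly more than the 32° stop. The same picture gave the mirror's back about 2° too steep, so I put it down to that bias. I did not measure the leg directly once the mirror was standing.
- The last stapler check in the top view gave nothing, because the arm hid it. The scene view showed it at its original pixel.
- I checked the bottle, bowl and sunglasses by eye only; they looked unmoved.

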